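Right the tipped varnish bottles and close up the row

TASK

Two varnish bottles have tipped over in the wooden bottle rack: stand the leaning one and the lying one upright again in the lane, in their order between the two that still stand. Then slide the dark follower block up so that the four bottles stand in a closed row against the end board, with no gaps, and let go. It is glass: do not bang or ram the bottles or knock the standing ones over, and leave the other things on the bench alone.

Things in the scene. Friction and masses are not known exactly. Their poses are not given: they have to be found in the camera images.
- rack: wooden bottle rack fixed on the bench; base board 112 (x) by 500 (y) by 12 mm, origin under its centre. Its top is the floor of one lane along y, 50 mm wide between guide strips 6 mm high and 6 mm thick. At +y an end board 76 mm wide, 108 mm high above the bench, inner face at y = 235 mm; at -y a low stop (22 mm above the bench) at y = -235 mm
- lane_end (a point): inner face of the end board, at mid lane, on the lane floor (rack frame 0, 235, 12 mm)
- bottle_first: varnish bottle standing at the end board. 44 mm diameter, 120 mm tall, 0.11 to 0.22 kg: straight amber-glass body up to 80 mm, shoulder to 95 mm, 23 mm neck, black cap 27 mm in diameter from 100 to 120 mm. Origin: centre of its underside; z axis towards the cap
- bottle_leaning: varnish bottle of the same make, next in the lane, leaning 30 to 40 degrees towards the end board (+y) with its cap against bottle_first's cap and one edge of its base on the lane floor. Sizes and origin as bottle_first
- bottle_lying: varnish bottle of the same make, fallen flat along the lane, cap towards the end board (+y), base towards bottle_last. Sizes and origin as bottle_first
- bottle_last: varnish bottle of the same make, standing between bottle_lying and the follower. Sizes and origin as bottle_first
- follower (a joint): follower: dark wooden block sliding in the rack's groove, bearing on the row like a bookend; 46 mm across the lane, 24 along it, 70 high above the lane floor, flat face, so it pushes bottles along upright. About 2 to 3 N of friction, stays where left, no lock. Value: m moved from the open end (0) towards the end board (+y), up to 0.245; about 0.23 with the row closed
- follower_face (a point): middle of the follower's face that meets the bottles (its +y face), on the lane floor
- follower_tab (a point): the grip tab on top of the follower: 16 mm across the lane (x), 24 mm along it (y), from 70 to 106 mm above the lane floor; this point is at mid tab, 90 mm above the lane floor, 12 mm behind the face
- tape_roll: bystander: roll of paper tape lying flat, 72 mm diameter, 24 mm high; origin: centre of underside
- cork_block: bystander: cork sanding block 42 by 60 by 30 mm; origin: centre of underside
- finger_plane: bystander: small brass finger plane 52 by 30 by 25 mm; origin: centre of underside
- spool_clamp: bystander: spool clamp standing upright, two wooden spools 32 mm diameter on a steel rod, wing nut on top, 95 mm tall; origin: centre of underside
- water_jar: bystander: glass jar with metal lid, 76 mm diameter, 105 mm tall; origin: centre of underside
- gouge: bystander: carving gouge lying flat, 250 mm long, 30 mm thick; origin: at mid length on the bench, x axis towards the blade
- rib: bystander: thin bent strip of maple standing on edge, an open curve of 50 mm radius, 30 mm tall; origin: on the bench near the middle of the curve
Not all that is in view belongs to the job. Leave any red look-alike of the bottle_leaning alone. Leave any turquoise look-alike of the bottle_lying alone.

How it is judged:
By the outcome, as a careful person would: the job done as asked, in the order asked, and still so for the second after the job is handed in, with the robot touching nothing.
It also fails if it takes over 59 s, if anything falls off the work surface, if the arm or the gripper's body presses on something with over 40 N, if the wrist force passes 120 N, or if a joint passes its speed limit or range.

ROBOT

A 6-joint arm with a two-finger parallel gripper is mounted at the origin on the work surface. World frame = base frame: x ahead of the robot, y to its left, z up, the work surface at z = 0. Lengths are in m, angles in rad, forces in N, time in s.
With the tool pointing down it reaches from about 0.225 to 0.875 m from the base axis. Payload 3.4 kg.
Tool frame: the origin (TCP) lies at the very end of the fingers, on their centre line; the grasp point (between the pads) lies 19 mm behind it; z points along the fingers, y is the line along which they close (so a half turn about z gives the same grasp; the last joint's range is limited). The gripper opens to 85 mm and grips with 20 to 120 N. Pads are 22 mm wide; open, the fingers measure 114 mm over their backs; the gripper's body (76 mm by 85 mm) begins 54 mm behind the grasp point. The pads swing forward as they close: fully open they stand 13 mm farther back than shut.
Start: joints at [-1.26, 0.276, 1.505, -0, 1.361, -0.121], TCP at [0.241, -0.522, 0.231] pointing down, gripper open.
Joint ranges: [-2.89, 2.89], [-0.75, 2.08], [0.22, 2.7], [-1.18, 4.32], [0.11, 2.71], [-2.7, 2.7]. Speed limits (rad/s): [2.57, 2.57, 3.14, 3.14, 3.14, 3.14].

INTERFACE

Orientations are given as a unit quaternion [x, y, z, w].
In Python, from station import ctrl gives the robot as it stands. Calls block until the motion is done:
- ctrl.movep(position, orientation): joint-space move of the TCP to a pose.
- ctrl.move_straight(position, ori=None, velocity=0.15, max_force=None): straight line of the TCP; ori=None keeps the orientation; velocity is the mean speed in m/s. With max_force (N) it stops when the force on the tool has changed by that much, and returns True; else False.
- ctrl.goto_joints(angles): joint-space move.
- ctrl.gripper_open() and ctrl.close(): open the fingers fully, or close them until they stop; the grip force is fixed at half the most.
- ctrl.dwell(seconds).
- ctrl.inverse_kinematics(position, orientation): joint angles nearest the present ones, or None.
- ctrl.observe(): the state.
- ctrl.get_image(name): name is "scene" or "top"; returns the picture (384x512x3 uint8, red, green, blue); there is no depth.
- ctrl.camera_model(name): a dict with "fovy" (degrees; the focal length in pixels is half the picture's height over the tangent of half this angle, whatever the lens; pixels are square), "cx", "cy" (the principal point, pixels), "cam_to_world" (4x4, takes a point from camera to world coordinates). Camera axes: x right, y up, looking along -z (the intrinsics and any distortion apply to the point x, -y, -z); pixel columns grow to the right and rows downward; lengths in m; the calibration is good to about 2 mm. A picture is of the moment at which its call begins. camera_model takes no time and is no camera call.
A pose or a line that the arm cannot do raises ctrl.MotionError and nothing moves.
- ctrl.hand_in(): hands the job in; it is judged then, once.
Trained networks look in the newest picture that a camera, given by its name, has taken for a name from the list of things; names that differ only in an ending like _2 or _b are one class to them, and where a whole thing is asked for, a point or a joint stands for the part that bears it (a point fixed in the world has none). Each returns a list of dicts, best first, with "p" (0 to 1); they miss things now and then, are a little off and sometimes report something else, mostly with a low value. They report only what shows in the picture. A call takes as long as a camera call. They do not tell look-alikes from the thing itself.
- ctrl.recognise(camera, target): "box" ([left, top, width, height] in pixels, round what is visible of it).
- ctrl.silhouettes(camera, target): "region" (384x512 bool, what is visible of it) and "box" ([left, top, width, height] in pixels, round what is visible of it).
The state is a dict: "clock": time; "q": joint angles; "qd": joint speeds; "joint_torque": joint torques, N m; "tcp_pos": TCP position; "orientation": TCP orientation; "contact_force": force on the tool from outside, world axes, zero at the start; "moment": the same for the moment, N m; "width": finger opening in m; "grip_force": force on a finger pad.
Only numpy, scipy, OpenCV 4.12 (cv2) and the standard library are available. Lean on these libraries where they do the work, as an engineer would, in place of code of your own. Each camera call takes 0.05 s, during which the arm holds its last target. There are 200 camera calls.

## Working session

There is one attempt and no reset: what is moved stays moved. The work goes in short steps, each a Python script; the robot and the scene stay as the last script left them, time stands still between calls to the robot, and variables do not carry over. Pictures are saved under pics/ and viewed, at most 14 in all, crops included, and the job is handed in when it is done.

```bash
ls; mkdir -p pics; python3 - <<'E'
from station import ctrl
import cv2,numpy as np
for n in("scene","top"):
    im=ctrl.get_image(n); cv2.imwrite(f"pics/{n}0.png",im[:,:,::-1]); m=ctrl.camera_model(n); print(n,{k:(np.round(v,4).tolist()) if not isinstance(v,str) else v for k,v in m.items()})
    for t in["bottle_first","bottle_lying","follower","follower_tab","rack"]:
        print(t,[(np.round(d["box"]).tolist(),round(d["p"],2)) for d in ctrl.recognise(n,t)])
s=ctrl.observe();print(s)
E
```

```text
pics
scene {'fovy': 42.8882, 'cx': 252.1863, 'cy': 187.4661, 'cam_to_world': [[-0.8254, -0.3948, 0.4036, 1.0303], [0.5646, -0.5821, 0.5851, 0.7674], [0.004, 0.7108, 0.7034, 1.0542], [0.0, 0.0, 0.0, 1.0]]}
bottle_first [([296.0, 243.0, 21.0, 40.0], 0.71)]
bottle_lying [([236.0, 146.0, 36.0, 19.0], 0.77), ([183.0, 165.0, 148.0, 132.0], 0.27)]
follower [([198.0, 169.0, 15.0, 29.0], 0.83)]
follower_tab [([198.0, 165.0, 16.0, 36.0], 0.69)]
rack [([183.0, 165.0, 148.0, 134.0], 0.96)]
top {'fovy': 46.5432, 'cx': 256.1476, 'cy': 182.2686, 'cam_to_world': [[0.0191, 0.9972, -0.0721, 0.3994], [-0.9998, 0.0193, 0.0032, -0.0217], [0.0046, 0.072, 0.9974, 1.4374], [0.0, 0.0, 0.0, 1.0]]}
bottle_first [([162.0, 175.0, 22.0, 13.0], 0.48)]
bottle_lying [([222.0, 160.0, 42.0, 20.0], 0.83), ([302.0, 222.0, 36.0, 27.0], 0.61)]
follower [([292.0, 156.0, 11.0, 15.0], 0.57)]
follower_tab [([294.0, 159.0, 13.0, 13.0], 0.56)]
rack [([154.0, 147.0, 163.0, 54.0], 0.81)]
{'clock': 0.6, 'q': array([-1.26002261e+00,  2.75866170e-01,  1.50494916e+00,  2.89009931e-05,
        1.36072527e+00, -1.20979833e-01]), 'qd': array([ 6.35723822e-04,  5.72572761e-05,  7.21142054e-06, -4.66527932e-04,
       -1.21152151e-03, -1.19062657e-03]), 'joint_torque': array([ 1.50132219e-03, -4.16382766e+01, -2.45985478e+01,  9.73907709e-05,
        3.00413740e-04, -1.31836536e-06]), 'tcp_pos': array([ 0.24063091, -0.52222414,  0.23132769]), 'orientation': array([9.76789606e-01, 2.14200989e-01, 1.65353958e-05, 2.45697985e-05]), 'contact_force': array([-1.23586201,  0.48996198,  0.67559515]), 'moment': array([-0.04828403, -0.03393826, -0.00559194]), 'grip_force': 0.0, 'width': 0.08543786853296273}
```

```bash
python3 - <<'E'
import cv2,numpy as np
a=cv2.imread("pics/scene0.png");b=cv2.imread("pics/top0.png")
cv2.imwrite("pics/a1.png",cv2.resize(a,(800,600),interpolation=cv2.INTER_CUBIC))
c=b[120:270,140:340];cv2.imwrite("pics/b1.png",cv2.resize(c,(800,600),interpolation=cv2.INTER_CUBIC))
E
```

```text
(no output)
```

View pics/a1.png

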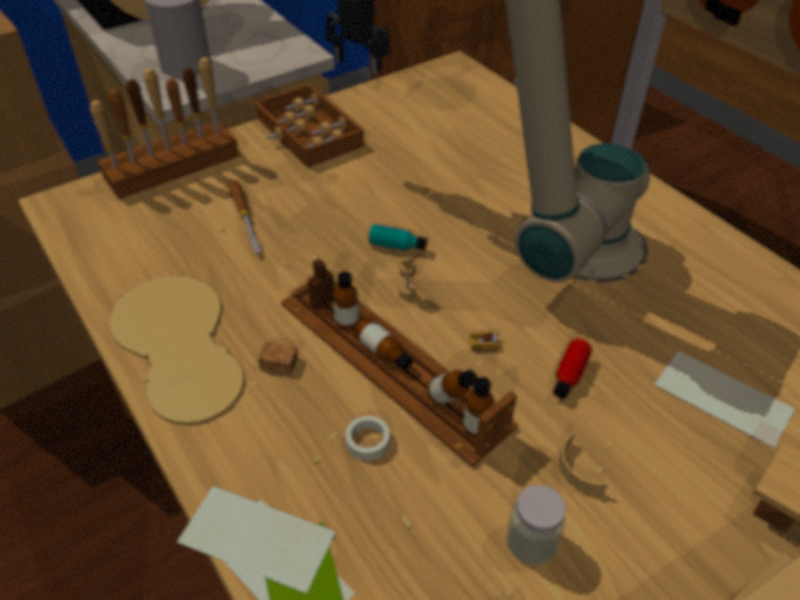

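View pics/b1.png

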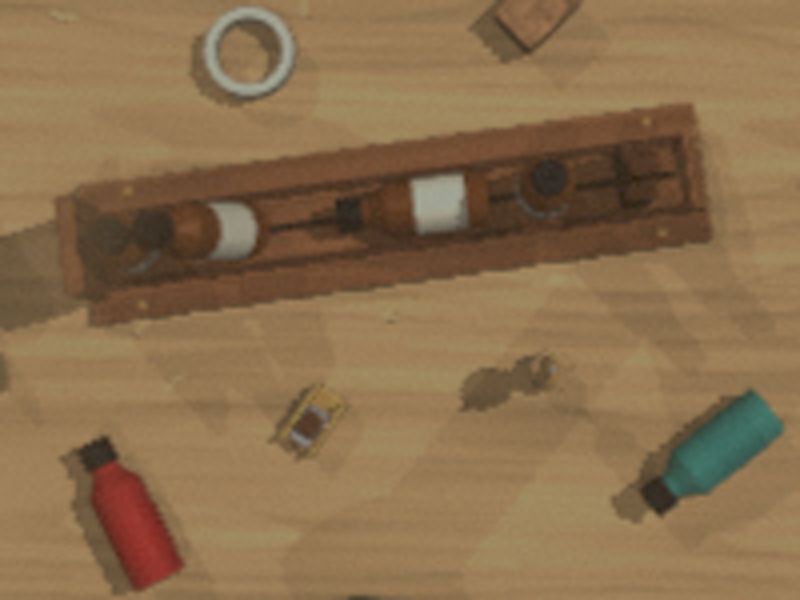

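Top crop: the rack's lane runs right (stop, 700,170) to left (end board, 75,245). The amber bottles are first (112,237), leaning (200,232), lying (420,203) and last (549,177), with the follower at (645,172). The turquoise bottle (715,450) and the red bottle (135,520) lie outside the rack and aren't amber, so they are the look-alikes to leave alone. The amber pair in the lane fits the description. Next is an enlarged scene crop to confirm this and pick rack corners.

```bash
python3 - <<'E'
import cv2
a=cv2.imread("pics/scene0.png")
cv2.imwrite("pics/a2.png",cv2.resize(a[163:303,175:335],(800,700),interpolation=cv2.INTER_CUBIC)[:, :][0:700:1][:600] if 0 else cv2.resize(a[165:300,165:345],(800,600),interpolation=cv2.INTER_CUBIC))
E
```

```text
(no output)
```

View pics/a2.png

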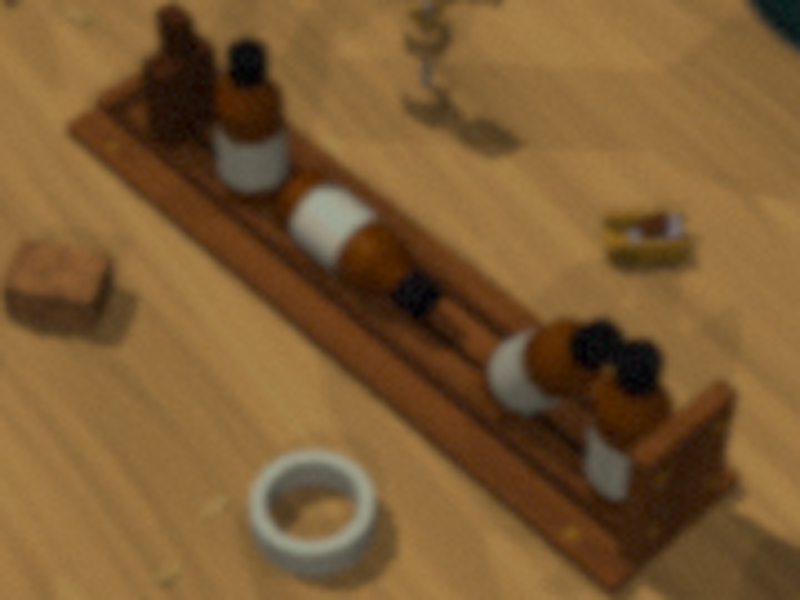

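The crop confirms it: leaning (540,370) and lying (345,240) are both amber, white-labelled, and in the lane between the two standing bottles. Now I'll fit the rack and bottles from both views.

```bash
cat > h.py <<'E'
import numpy as np, cv2
from station import ctrl
def proj(n,P):
    m=ctrl.camera_model(n); T=np.linalg.inv(np.array(m["cam_to_world"])); P=np.atleast_2d(P)
    c=P@T[:3,:3].T+T[:3,3]; f=192/np.tan(np.radians(m["fovy"])/2)
    return np.c_[m["cx"]+f*c[:,0]/-c[:,2], m["cy"]-f*c[:,1]/-c[:,2]]
def R2W(r,p):
    c,s=np.cos(r[2]),np.sin(r[2]); p=np.atleast_2d(p)
    return np.c_[r[0]+c*p[:,0]-s*p[:,1], r[1]+s*p[:,0]+c*p[:,1], p[:,2]]
E
cat > fit.py <<'E'
from h import *
from scipy.optimize import least_squares
S=lambda u,v:(165+u/4.444,165+v/4.444); T=lambda u,v:(140+u/4,120+v/4)
def pts(q):
    r=q[:3];dz=q[3];sf,sl,ly,sL,zL,fo=q[4:10];zc=q[10]
    A=[("scene",(.056,-.25,.012+dz),S(70,127)),("scene",(.056,.25,0),S(612,592)),("scene",(-.056,.25,.012+dz),S(738,480)),
     ("top",(.056,-.25,.012+dz),T(693,103)),("top",(-.056,-.25,.012+dz),T(712,240)),("top",(-.056,.25,.012+dz),T(90,325)),("top",(.056,.25,.012+dz),T(78,185)),
     ("scene",(0,sf,zc),S(638,352)),("top",(0,sf,zc),T(112,232)),("scene",(0,sl,zc),S(247,50)),("top",(0,sl,zc),T(549,174)),
     ("scene",(0,ly+.11,.034+dz),S(416,294)),("top",(0,ly+.11,.034+dz),T(348,214)),("top",(0,ly,.034+dz),T(487,197)),
     ("scene",(0,sL,zL),S(597,343)),("top",(0,sL,zL),T(152,230)),
     ("scene",(0,fo-.012,.118),S(173,12)),]
    return A
def res(q):
    return np.concatenate([proj(n,R2W(q[:3],p))[0]-np.array(o) for n,p,o in pts(q)])
q0=[.35,0,0.1,0,.213,-.13,-.09,.17,.11,-.2,.13]
f=least_squares(res,q0,loss="soft_l1"); print(np.round(f.x,4))
for (n,p,o),e in zip(pts(f.x),res(f.x).reshape(-1,2)): print(n,np.round(p,3),np.round(e,2))
np.save("fit.npy",f.x)
E
python3 fit.py
```

```text
[ 0.5306  0.0317  0.155  -0.0053  0.2052 -0.1194 -0.0756  0.1777  0.1135
 -0.177   0.1309]
scene [ 0.056 -0.25   0.007] [-1.43 -0.36]
scene [0.056 0.25  0.   ] [-0.97  1.37]
scene [-0.056  0.25   0.007] [ 0.19 -0.44]
top [ 0.056 -0.25   0.007] [-0.64  0.1 ]
top [-0.056 -0.25   0.007] [-0.36  0.06]
top [-0.056  0.25   0.007] [ 0.65 -0.14]
top [0.056 0.25  0.007] [-0.55  0.36]
scene [0.    0.205 0.131] [-0.66 -0.12]
top [0.    0.205 0.131] [-0.57  0.85]
scene [ 0.    -0.119  0.131] [-0.56  0.05]
top [ 0.    -0.119  0.131] [-0.27  0.5 ]
scene [0.    0.034 0.029] [-0.36  0.6 ]
top [0.    0.034 0.029] [0.26 0.66]
top [ 0.    -0.076  0.029] [-0.08  0.24]
scene [0.    0.178 0.113] [-0.35 -0.03]
top [0.    0.178 0.113] [-0.26  0.57]
scene [ 0.    -0.189  0.118] [ 0.31 -0.41]
```

```bash
cat > edge.py <<'E'
from h import *
q=np.load("fit.npy");r=q[:3]
def prof(n,P,d,L=.014,N=57):
    im=cv2.imread(f"pics/{n}0.png").astype(np.float32).sum(2)
    t=np.linspace(-L,L,N); acc=0
    for p in P:
        uv=proj(n,R2W(r,np.array(p)+t[:,None]*np.array(d))).astype(np.float32)
        acc=acc+cv2.remap(im,uv[:,0].reshape(1,-1),uv[:,1].reshape(1,-1),cv2.INTER_CUBIC)[0]
    return t*1000,acc/len(P)
def rep(name,n,P,d):
    t,a=prof(n,P,d); g=np.gradient(cv2.GaussianBlur(a.reshape(1,-1),(0,0),2)[0],t); i=np.argmax(abs(g))
    w=np.abs(g)*(abs(t-t[i])<4); print(name,n,"off mm",round((w*t).sum()/w.sum(),2),"g",round(g[i],1))
for n in("top","scene"):
  for s in(1,-1):
    for lo,hi in((-.24,-.1),(-.1,.05),(.05,.19)):
        rep(f"x{s*56} y{lo}..{hi}",n,[(s*.056,y,.012) for y in np.linspace(lo,hi,30)],(1,0,0))
  for s in(1,-1):
    rep(f"y{s*250}",n,[(x,s*.25,.012) for x in list(np.linspace(-.05,-.04,5))+list(np.linspace(.04,.05,5))],(0,1,0))
E
python3 edge.py
```

```text
x56 y-0.24..-0.1 top off mm 2.06 g 24.1
x56 y-0.1..0.05 top off mm 2.06 g 25.2
x56 y0.05..0.19 top off mm 1.88 g 22.2
x-56 y-0.24..-0.1 top off mm -0.31 g -29.6
x-56 y-0.1..0.05 top off mm -0.48 g -30.7
x-56 y0.05..0.19 top off mm -0.56 g -29.1
y250 top off mm 3.56 g 15.2
y-250 top off mm -0.8 g -19.6
x56 y-0.24..-0.1 scene off mm 6.19 g 21.9
x56 y-0.1..0.05 scene off mm 6.06 g 23.6Traceback (most recent call last):
  File "edge.py", line 16, in <module>
    rep(f"x{s*56} y{lo}..{hi}",n,[(s*.056,y,.012) for y in np.linspace(lo,hi,30)],(1,0,0))
    ~~~^^^^^^^^^^^^^^^^^^^^^^^^^^^^^^^^^^^^^^^^^^^^^^^^^^^^^^^^^^^^^^^^^^^^^^^^^^^^^^^^^^^
  File "edge.py", line 11, in rep
    t,a=prof(n,P,d); g=np.gradient(cv2.GaussianBlur(a.reshape(1,-1),(0,0),2)[0],t); i=np.argmax(abs(g))
        ~~~~^^^^^^^
  File "edge.py", line 7, in prof
    uv=proj(n,R2W(r,np.array(p)+t[:,None]*np.array(d))).astype(np.float32)
       ~~~~^^^^^^^^^^^^^^^^^^^^^^^^^^^^^^^^^^^^^^^^^^^^
  File "h.py", line 4, in proj
    m=ctrl.camera_model(n); T=np.linalg.inv(np.array(m["cam_to_world"])); P=np.atleast_2d(P)
ValueError: time passes only in moves, steps and waits
```

```bash
python3 - <<'E'
s=open("h.py").read().replace("def proj(n,P):\n    m=ctrl.camera_model(n);","CM={n:ctrl.camera_model(n) for n in('scene','top')}\ndef proj(n,P):\n    m=CM[n];")
open("h.py","w").write(s)
E
cat >> edge.py <<'E'
print("bottoms")
rep("x56 z0","scene",[(.056,y,0) for y in np.linspace(-.2,.2,60)],(1,0,0))
rep("y-250 z.0","top",[(x,-.25,.012) for x in np.linspace(-.05,.05,20)],(0,1,0))
for n in("top","scene"):
    t,a=prof(n,[(0,.235,z) for z in(.108,)],(0,1,0),.03,31)
    rep("board top x±38",n,[(.038,y,.108) for y in np.linspace(.238,.245,5)],(1,0,0))
    rep("board top x±38",n,[(-.038,y,.108) for y in np.linspace(.238,.245,5)],(1,0,0))
E
python3 edge.py | tail -18
cat > ik.py <<'E'
from h import *
from scipy.spatial.transform import Rotation as Ro
def ori(yaw,tilt,flip=0):
    # tool z down, tool y along rack x; tilt about rack x (positive: tool points to +y, body to -y)
    return (Ro.from_euler('z',yaw)*Ro.from_euler('x',tilt,degrees=True)*Ro.from_matrix(np.array([[0,1,0],[1,0,0],[0,0,-1.]]))*Ro.from_euler('z',180*flip,degrees=True)).as_quat()
def grasp(r,p,tilt,flip=0,d=.019):
    "TCP pose putting the grasp point at rack point p"
    o=ori(r[2],tilt,flip); return R2W(r,p)[0]+d*Ro.from_quat(o).as_matrix()[:,2],o
E
python3 - <<'E'
from ik import *
q=np.load("fit.npy");r=q[:3]
for f in(0,1):
  for nm,p,t in[("lean",(0,.18,.115),-36),("lean up",(0,.16,.126),0),("ly0",(0,-.01,.04),-38),("ly1",(0,.12,.077),52),("ly1b",(0,.12,.077),40),("ly1c",(0,.12,.2),52),("tab",(0,-.19,.1),0),("tab1",(0,.05,.1),0)]:
    P,o=grasp(r,p,t,f); j=ctrl.inverse_kinematics(list(P),list(o)); print(f,nm,np.round(P,3),None if j is None else np.round(j,2))
E
```

```text
x-56 y0.05..0.19 top off mm -0.56 g -29.1
y250 top off mm 3.56 g 15.2
y-250 top off mm -0.8 g -19.6
x56 y-0.24..-0.1 scene off mm 6.19 g 21.9
x56 y-0.1..0.05 scene off mm 6.06 g 23.6
x56 y0.05..0.19 scene off mm 5.67 g 23.3
x-56 y-0.24..-0.1 scene off mm 0.7 g -8.1
x-56 y-0.1..0.05 scene off mm 1.48 g -15.8
x-56 y0.05..0.19 scene off mm 0.89 g -4.4
y250 scene off mm 10.47 g 15.8
y-250 scene off mm 1.88 g -8.4
bottoms
x56 z0 scene off mm -0.35 g 23.1
y-250 z.0 top off mm -0.89 g -16.5
board top x±38 top off mm 0.93 g 23.4
board top x±38 top off mm -9.89 g -18.9
board top x±38 scene off mm 7.09 g 12.0
board top x±38 scene off mm 1.92 g -18.1
0 lean [0.505 0.199 0.1  ] [ 0.6   0.51  1.66 -0.58  1.32  0.7 ]
0 lean up [0.506 0.19  0.107] [ 0.23  0.32  1.77 -0.    1.05  0.08]
0 ly0 [0.534 0.01  0.025] [ 0.31  0.54  1.91 -0.82  0.99  0.72]
0 ly1 [0.51  0.165 0.065] [-0.33  0.59  1.89  0.8   1.31 -0.98]
0 ly1b [0.51  0.162 0.062] [-0.25  0.5   1.89  0.69  1.18 -0.82]
0 ly1c [0.51  0.165 0.188] [-0.33  0.42  1.78  0.77  1.5  -0.78]
0 tab [ 0.56  -0.156  0.081] [-0.39  0.41  1.71 -0.    1.03 -0.55]
0 tab1 [0.523 0.081 0.081] [ 0.02  0.34  1.83 -0.    0.98 -0.13]
1 lean [0.505 0.199 0.1  ] [ 0.6   0.51  1.66 -0.58  1.32 -2.44]
1 lean up [0.506 0.19  0.107] None
1 ly0 [0.534 0.01  0.025] [ 0.31  0.54  1.91 -0.82  0.99 -2.42]
1 ly1 [0.51  0.165 0.065] [-0.33  0.59  1.89  0.8   1.31  2.17]
1 ly1b [0.51  0.162 0.062] [-0.25  0.5   1.89  0.69  1.18  2.32]
1 ly1c [0.51  0.165 0.188] [-0.33  0.42  1.78  0.77  1.5   2.36]
1 tab [ 0.56  -0.156  0.081] [-0.39  0.41  1.71 -0.    1.03  2.6 ]
1 tab1 [0.523 0.081 0.081] None
```

```bash
python3 - <<'E'
from ik import *
q=np.load("fit.npy");r=q[:3].copy(); r[:2]+=.0005*np.array([np.cos(r[2]),np.sin(r[2])]); np.save("r.npy",r)
P,o=grasp(r,(0,-.189,.107),0); P=np.array(P)
ctrl.movep(list(P+[0,0,.15]),list(o)); ctrl.move_straight(list(P+[0,0,.04]),velocity=.25)
ctrl.move_straight(list(P),velocity=.1,max_force=8)
f0=ctrl.observe(); ctrl.close(); f1=ctrl.observe()
Rz=np.array([[np.cos(r[2]),np.sin(r[2])],[-np.sin(r[2]),np.cos(r[2])]])
print(f0["clock"],f1["clock"],f1["width"],f1["grip_force"],"dF rack",Rz@(f1["contact_force"]-f0["contact_force"])[:2],"M",f1["moment"]-f0["moment"],"dpos rack",Rz@(f1["tcp_pos"]-P)[:2],f0["tcp_pos"]-P)
for n in("scene","top"): cv2.imwrite(f"pics/{n}1.png",ctrl.get_image(n)[:,:,::-1])
a=cv2.imread("pics/scene1.png")[130:240,150:297];cv2.imwrite("pics/c1.png",cv2.resize(a,(800,600),interpolation=cv2.INTER_CUBIC))
E
```

```text
3.5167 4.1583 0.01512823040540078 60.255539417266846 dF rack [2.58079931 1.20937004] M [ 0.10881314 -0.1886496   0.0825074 ] dpos rack [ 0.00100857 -0.00015475] [ 0.0007626  -0.00032387  0.00097247]
```

View pics/c1.png

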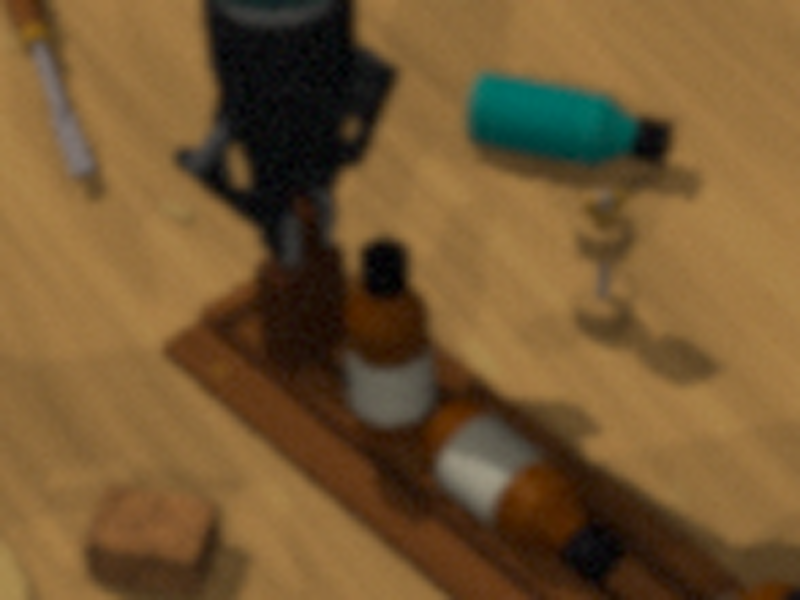

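The tab is gripped (px 300,225) with only 2.6 N sideways, so the frame is good to about 1 mm. The tab sits a few mm ahead of the pads in +y. Next, the leaning bottle.

```bash
cat >> ik.py <<'E'
r=np.load("r.npy")
def go(p,t,v=.15,mf=None):
    P,o=grasp(r,p,t); return ctrl.move_straight(list(P),list(o),velocity=v,max_force=mf)
def jump(p,t): P,o=grasp(r,p,t); ctrl.movep(list(P),list(o))
def st(*k):
    s=ctrl.observe(); T=Ro.from_quat(s["orientation"]).as_matrix()[:,2]; g=s["tcp_pos"]-.019*T
    c,n=np.cos(r[2]),np.sin(r[2]); d=g[:2]-r[:2]
    print(*k,"t",round(s["clock"],2),"grasp",np.round([c*d[0]+n*d[1],-n*d[0]+c*d[1],g[2]],4),"w",round(s["width"],4),"F",np.round(s["contact_force"],1))
def pic(f,n,x,y,w):
    h=int(w*.75); a=ctrl.get_image(n)[:,:,::-1][y:y+h,x:x+w]; cv2.imwrite(f"pics/{f}.png",cv2.resize(a,(800,600),interpolation=cv2.INTER_CUBIC))
E
python3 - <<'E'
from ik import *
ctrl.gripper_open(); go((0,-.189,.2),0,.25)
b=np.array([0,np.sin(np.radians(22)),np.cos(np.radians(22))]); g=np.array([0,.178,.116])
jump(g+.1*b,-22); go(g+.03*b,-22,.2); go(g,-22,.08,8); st("pre"); ctrl.close(); st("closed")
pic("d1","scene",240,200,120)
E
```

```text
pre t 7.99 grasp [0.0003 0.1782 0.1163] w 0.0852 F [-0.4 -0.4 -0.5]
closed t 8.57 grasp [1.000e-04 1.782e-01 1.163e-01] w 0.0249 F [-1.4 -0.4  1.6]
```

View pics/d1.png

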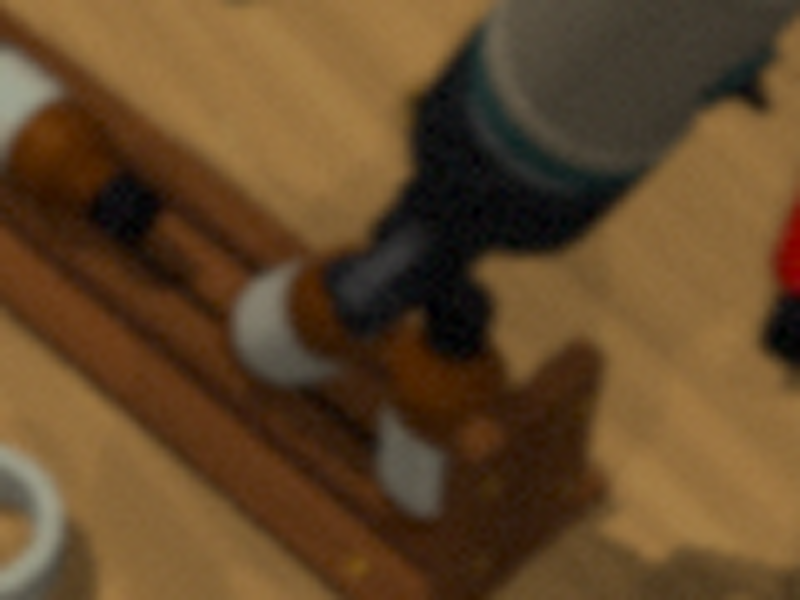

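The pads hold the leaning bottle's cap (px 370,290), with bottle_first still standing beside it (460,320). I'll lift it and stand it up.

```bash
python3 - <<'E'
from ik import *
go((0,.160,.135),-22,.08); st("lift"); go((0,.152,.150),14,.06); st("up")
print(go((0,.152,.121),14,.04,5)); st("down")
pic("e1","scene",230,190,130)
E
```

```text
lift t 9.1 grasp [1.000e-04 1.596e-01 1.354e-01] w 0.0253 F [-0.5 -0.2 -2. ]
up t 9.88 grasp [-0.0002  0.1518  0.1497] w 0.0254 F [ 0.7 -0.5 -1.5]
True
down t 10.5 grasp [-0.0004  0.1529  0.1239] w 0.025 F [-0.2  0.4  4.3]
```

View pics/e1.png

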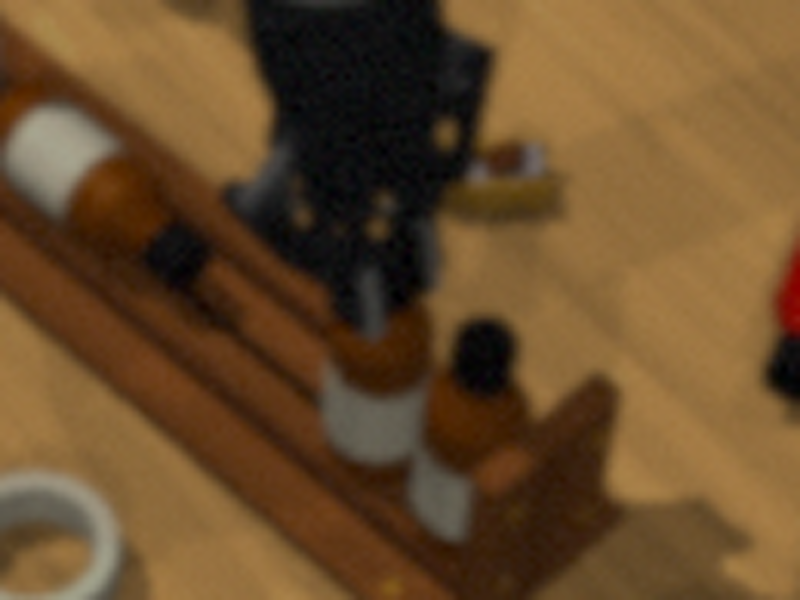

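Upright and on the lane floor: contact came at grasp height 0.124 m (px 375,400 in the crop). Now I'll release it and take the lying bottle.

```bash
python3 - <<'E'
from ik import *
ctrl.gripper_open(); b=np.array([0,-np.sin(np.radians(14)),np.cos(np.radians(14))])
go(np.array([0,.153,.124])+.07*b,14,.15)
a=np.radians(-34); b=np.array([0,-np.sin(a),np.cos(a)]); g=np.array([0,-.0106,.044])
jump(g+.13*b,-34); go(g+.03*b,-34,.2); print(go(g,-34,.07,8)); st("pre"); ctrl.close(); st("closed")
pic("f1","scene",190,140,150)
E
```

```text
False
pre t 13.85 grasp [-0.0002 -0.0107  0.0437] w 0.0853 F [-0.6  0.2 -0.2]
closed t 14.32 grasp [ 0.0003 -0.0103  0.0446] w 0.0422 F [-1.3  4.   3.8]
```

View pics/f1.png

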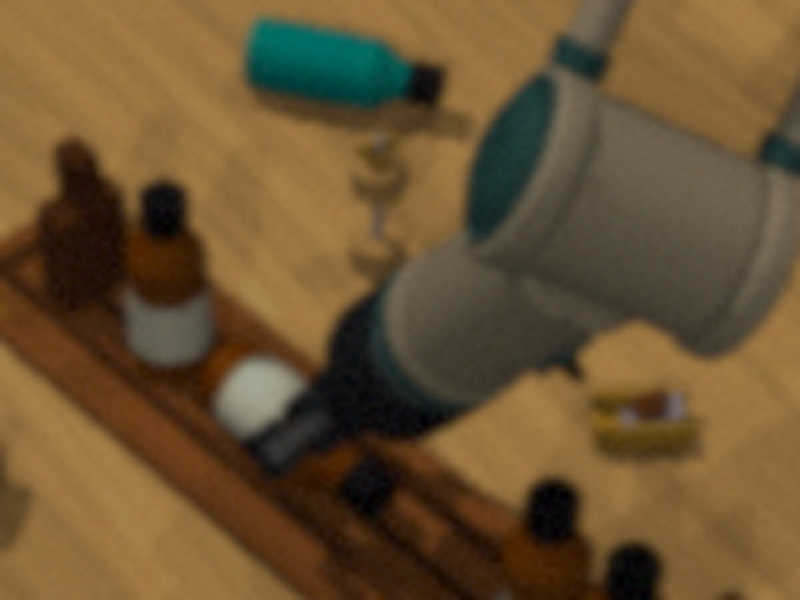

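The lying bottle is gripped across its body (px 290,440), and both standing bottles are undisturbed at lower right (550,510) and (630,575). Next: lift, turn upright, place.

```bash
python3 - <<'E'
from ik import *
go((0,-.0106,.13),-34,.12); st("lift"); go((0,.01,.18),10,.06); go((0,.02,.18),56,.06); st("rot")
go((0,.088,.15),56,.1); go((0,.088,.09),56,.08,8); print(go((0,.088,.070),56,.03,5)); st("down")
pic("g1","scene",190,150,150)
E
```

```text
lift t 15.24 grasp [-0.0007 -0.0106  0.1292] w 0.042 F [ 0.3 -0.5 -2.3]
rot t 17.32 grasp [0.0002 0.0206 0.1803] w 0.0418 F [-0.   0.5 -1.8]
True
down t 19.62 grasp [0.     0.0884 0.0763] w 0.0418 F [0.4 0.5 3.6]
```

View pics/g1.png

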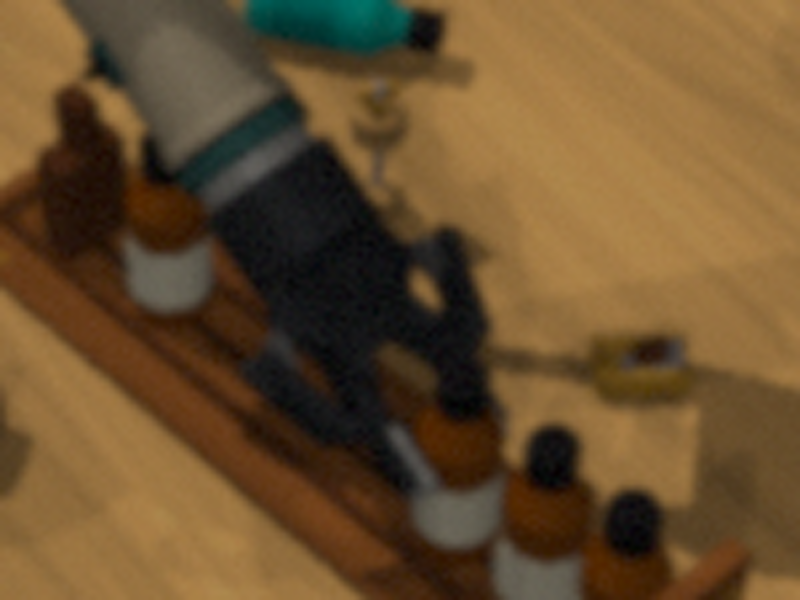

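The third bottle stands on the floor (contact at 0.0763 m, px 460,480). I'll release it straight up, then grip the follower tab and close the row slowly.

```bash
python3 - <<'E'
from ik import *
ctrl.gripper_open(); go((0,.086,.19),56,.1); st("clear")
jump((0,-.10,.24),10); jump((0,-.185,.2),0); go((0,-.185,.13),0,.2); print(go((0,-.185,.107),0,.06,8)); ctrl.close(); st("tab")
pic("h1","scene",170,140,190)
E
```

```text
clear t 21.46 grasp [-0.0002  0.0861  0.1894] w 0.0852 F [0.6 0.1 0.7]
False
tab t 24.39 grasp [ 0.001  -0.1851  0.1074] w 0.0151 F [2.9 0.3 0.6]
```

View pics/h1.png

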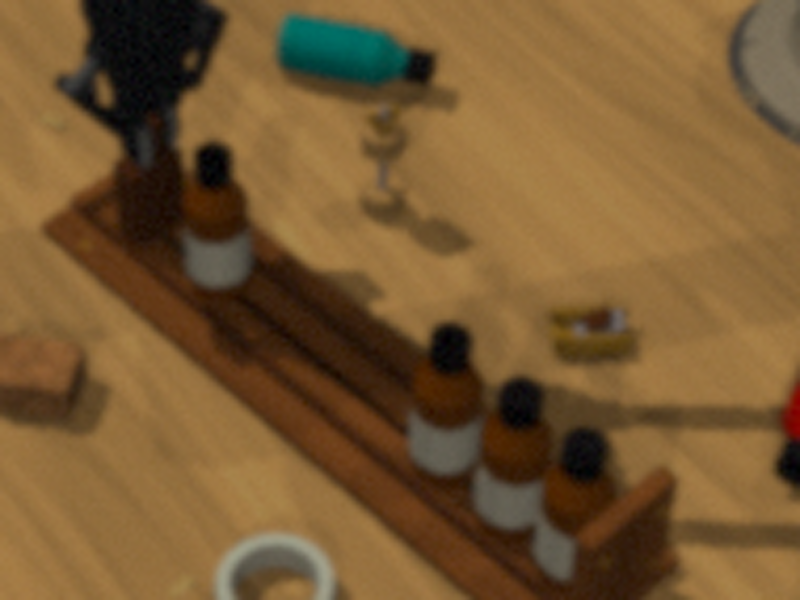

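All four stand: last (215,220), then (447,400), (515,460) and (580,510). The tab is gripped at (150,140). Now the push.

```bash
python3 - <<'E'
from ik import *
x=.001
for y,v,m in((-.168,.04,None),(-.135,.02,12),(-.005,.045,15),(.030,.02,12),(.060,.015,11)):
    h=go((x,y,.107),0,v,m); st(y,h)
    if h: break
pic("i1","scene",210,160,170)
E
```

```text
-0.168 False t 25.02 grasp [ 0.001  -0.1671  0.1073] w 0.0148 F [1.7 2.1 5.6]
-0.135 False t 26.82 grasp [ 0.0009 -0.1359  0.1073] w 0.0157 F [ 0.6 -3.2  5. ]
-0.005 False t 29.86 grasp [ 0.0007 -0.0059  0.1073] w 0.0147 F [-0.5 -3.6  6.3]
0.03 False t 31.76 grasp [0.0006 0.0288 0.1073] w 0.0149 F [ 0.4 -4.9  6.4]
0.06 True t 33.24 grasp [0.0005 0.0506 0.1073] w 0.015 F [ 0.4 -2.5  3.2]
```

View pics/i1.png

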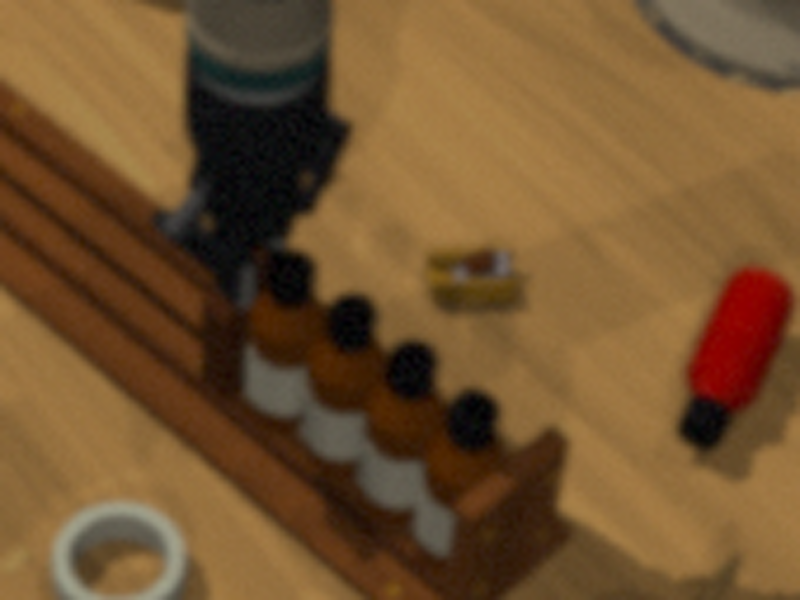

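The row looks closed against the board and all four are upright. One gentle second press will confirm it, then release.

```bash
python3 - <<'E'
from ik import *
print(go((.0005,.058,.107),0,.01,8)); st("press"); ctrl.dwell(.3); st("hold")
ctrl.gripper_open(); st("open"); go((.0005,.05,.24),0,.15); ctrl.dwell(.5); st("clear")
pic("j1","scene",210,160,170)
E
```

```text
True
press t 33.69 grasp [0.0005 0.0506 0.1073] w 0.0147 F [ 0.6 -1.6  3. ]
hold t 33.99 grasp [0.0005 0.0506 0.1073] w 0.0148 F [ 0.1 -0.8  3.1]
open t 34.67 grasp [0.0005 0.0503 0.1074] w 0.0854 F [0.1 1.1 0.6]
clear t 36.21 grasp [0.0005 0.05   0.2399] w 0.0856 F [ 0.5 -0.8 -0.2]
```

View pics/j1.png

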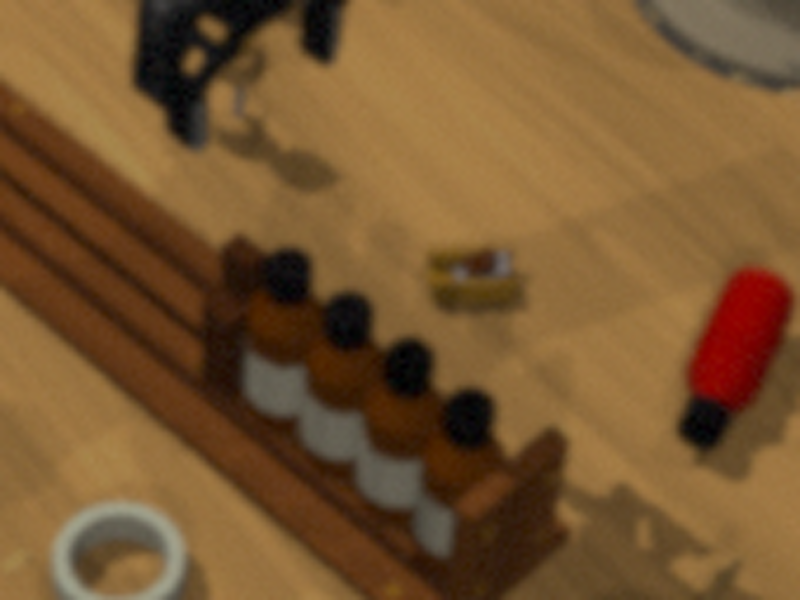

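```bash
python3 - <<'E'
import cv2,numpy as np
a=cv2.imread("pics/i1.png",0).astype(np.float32);b=cv2.imread("pics/j1.png",0).astype(np.float32)
for n,(x0,y0,x1,y1) in dict(cap1=(430,380,510,450),cap2=(370,330,450,400),cap3=(310,285,385,345),lab4=(230,335,310,430),lab3=(295,390,370,475),lab2=(350,440,425,520),lab1=(405,485,460,570),board=(455,420,580,580),tape=(50,490,200,600)).items():
    m=cv2.matchTemplate(b[y0-15:y1+15,x0-15:x1+15],a[y0:y1,x0:x1],cv2.TM_CCOEFF_NORMED);_,s,_,l=cv2.minMaxLoc(m);print(n,l[0]-15,l[1]-15,round(s,3))
E
```

```text
cap1 -4 -2 0.983
cap2 -3 -2 0.994
cap3 -4 -2 0.991
lab4 -1 -1 0.984
lab3 -3 -1 0.984
lab2 -3 -1 0.96
lab1 1 1 0.965
board -2 4 0.948
tape 0 0 0.998
```

Matching the two pictures, the caps went back about 2 mm when I released, so the row may have been under slight squeeze or tilt. I'll regrip and push in small steps, logging force and cap position.

```bash
python3 - <<'E'
from ik import *
def cap(ref,b):
    m=cv2.matchTemplate(b,ref,cv2.TM_CCOEFF_NORMED)
    _,s,_,l=cv2.minMaxLoc(m); x,y=l
    if 0<x<m.shape[1]-1 and 0<y<m.shape[0]-1:
        f=lambda a,c,d:(a-d)/(2*(a-2*c+d)); x+=f(m[y,x-1],m[y,x],m[y,x+1]); y+=f(m[y-1,x],m[y,x],m[y+1,x])
    return round(float(x),2),round(float(y),2)
g=lambda:cv2.cvtColor(ctrl.get_image("scene"),cv2.COLOR_RGB2GRAY).astype(np.float32)
K=210/1; box=lambda x,y:(int(210+x/4.706),int(160+y/4.706))
im=g(); refs={}
for n,(x,y) in dict(cap1=(469,417),cap2=(408,367),cap3=(347,320),lab3=(335,435),lab2=(390,482)).items():
    u,v=box(x,y); refs[n]=(im[v-7:v+8,u-7:u+8],u,v)
def track(k):
    b=g(); print(k,{n:tuple(np.round(np.array(cap(t,b[v-11:v+12,u-11:u+12]))-4,2).tolist()) for n,(t,u,v) in refs.items()})
track("free")
go((.0005,.05,.125),0,.2); go((.0005,.05,.107),0,.06,8); ctrl.close(); st("grip"); track("grip")
for i in range(1,9):
    go((.0005,.05+.0005*i,.107),0,.02); ctrl.dwell(.1); s=ctrl.observe()["contact_force"]; st(i); 
    if i%2==0: track(i)
    if s[1]<-8: break
track("pressed"); ctrl.gripper_open(); track("released"); st("open")
E
```

```text
Traceback (most recent call last):
IndexError: only integers, slices (`:`), ellipsis (`...`), numpy.newaxis (`None`) and integer or boolean arrays are valid indices
```

```bash
cat > p.py <<'E'
from ik import *
f=lambda a,c,d:(a-d)/(2*(a-2*c+d))
def cap(ref,b):
    m=cv2.matchTemplate(b,ref,cv2.TM_CCOEFF_NORMED); x,y=cv2.minMaxLoc(m)[3]; X,Y=x,y
    if 0<x<8 and 0<y<8: X=x+f(m[y,x-1],m[y,x],m[y,x+1]); Y=y+f(m[y-1,x],m[y,x],m[y+1,x])
    return np.round([X-4,Y-4],2).tolist()
g=lambda:cv2.cvtColor(ctrl.get_image("scene"),cv2.COLOR_RGB2GRAY).astype(np.float32)
im=g(); refs={}
for n,(x,y) in dict(cap1=(469,417),cap2=(408,367),cap3=(347,320),lab3=(335,435),lab2=(390,482)).items():
    u,v=int(210+x/4.706),int(160+y/4.706); refs[n]=(im[v-7:v+8,u-7:u+8],u,v)
def track(k):
    b=g(); print(k,{n:cap(t,b[v-11:v+12,u-11:u+12]) for n,(t,u,v) in refs.items()})
track("free")
go((.0005,.05,.125),0,.2); go((.0005,.05,.107),0,.06,8); ctrl.close(); st("grip"); track("grip")
for i in range(1,9):
    go((.0005,.05+.0005*i,.107),0,.02); ctrl.dwell(.1); s=ctrl.observe()["contact_force"]; st(i)
    if i%2==0: track(i)
    if s[1]<-8: break
track("pressed"); ctrl.gripper_open(); track("released"); st("open")
E
python3 p.py
```

```text
free {'cap1': [0.07000000029802322, -0.05999999865889549], 'cap2': [0.05999999865889549, -0.05999999865889549], 'cap3': [0.09000000357627869, -0.05999999865889549], 'lab3': [0.019999999552965164, 0.009999999776482582], 'lab2': [-0.03999999910593033, 0.019999999552965164]}
grip t 38.27 grasp [0.0006 0.0494 0.1073] w 0.0151 F [ 0.3 -2.6  2.1]
grip {'cap1': [0.2800000011920929, -0.07999999821186066], 'cap2': [0.05999999865889549, -0.05000000074505806], 'cap3': [0.18000000715255737, -0.05000000074505806], 'lab3': [0.1899999976158142, 0.009999999776482582], 'lab2': [0.17000000178813934, -0.009999999776482582]}
1 t 38.67 grasp [0.0006 0.0494 0.1072] w 0.0152 F [ 1.  -5.1  3.6]
2 t 39.02 grasp [0.0006 0.0496 0.1073] w 0.0151 F [-0.2 -6.6  2.5]
2 {'cap1': [0.33000001311302185, -0.07000000029802322], 'cap2': [0.05999999865889549, -0.05000000074505806], 'cap3': [0.20999999344348907, 0.029999999329447746], 'lab3': [0.20000000298023224, 0.009999999776482582], 'lab2': [0.2199999988079071, -0.029999999329447746]}
3 t 39.42 grasp [0.0006 0.05   0.1072] w 0.0154 F [-0.6 -6.4  2.8]
4 t 39.77 grasp [0
[... 644 characters left out ...]
], 'lab2': [0.49000000953674316, 0.18000000715255737]}
7 t 40.92 grasp [0.0006 0.0512 0.1073] w 0.0152 F [ 0.6 -9.1  3.6]
pressed {'cap1': [0.75, 0.2800000011920929], 'cap2': [0.4399999976158142, 0.27000001072883606], 'cap3': [0.6299999952316284, 0.3199999928474426], 'lab3': [0.4300000071525574, 0.12999999523162842], 'lab2': [0.5199999809265137, 0.4399999976158142]}
released {'cap1': [0.7900000214576721, 0.3100000023841858], 'cap2': [0.4300000071525574, 0.27000001072883606], 'cap3': [0.4099999964237213, 0.23999999463558197], 'lab3': [0.20999999344348907, 0.1899999976158142], 'lab2': [0.5199999809265137, 0.4399999976158142]}
open t 41.71 grasp [0.0005 0.0536 0.107 ] w 0.085 F [ 0.8 -0.9  0.4]
```

```bash
python3 - <<'E'
from ik import *
go((.0005,.0535,.2),0,.15); st("up")
for n in("scene","top"): cv2.imwrite(f"pics/{n}2.png",ctrl.get_image(n)[:,:,::-1])
a=cv2.imread("pics/scene2.png")[205:280,245:345]; cv2.imwrite("pics/k1.png",cv2.resize(a,(800,600),interpolation=cv2.INTER_CUBIC))
b=cv2.imread("pics/scene0.png")
# closed-row prediction vs. detected cap centroids (dark blobs)
g=cv2.cvtColor(cv2.imread("pics/scene2.png"),cv2.COLOR_BGR2GRAY)
for k in range(4):
    y=.213-.044*k; p=proj("scene",R2W(r,(0,y,.122)))[0]; u,v=np.round(p).astype(int)
    w=g[v-8:v+9,u-8:u+9].astype(float); m=np.clip(45-w,0,None); Y,X=np.mgrid[-8:9,-8:9]
    print(k,np.round(p,2),np.round([u+(m*X).sum()/m.sum(),v+(m*Y).sum()/m.sum()],2))
E
```

```text
up t 42.48 grasp [-1.000e-04  5.360e-02  1.993e-01] w 0.0854 F [-0.8 -0.3 -0.5]
0 [309.86 248.4 ] [308.89 249.34]
1 [296.49 238.04] [295.74 238.84]
2 [283.62 228.06] [283.17 229.21]
3 [271.22 218.44] [269.81 219.69]
```

View pics/k1.png

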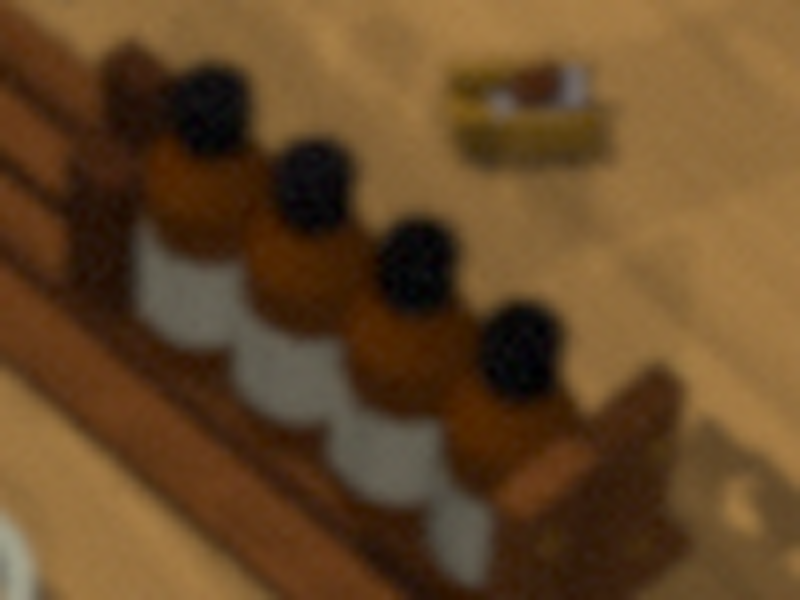

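Total cap spacing matches a closed row to about 1 mm. To finish without any release drag, I'll give one last soft push on the back of the tab with closed fingers, then hand in.

```bash
python3 - <<'E'
from ik import *
go((.0005,.0,.2),0,.2); ctrl.close(); go((.0005,.0,.115),0,.15); st("behind")
print(go((.0005,.012,.115),0,.05,8)); print(go((.0005,.036,.115),0,.02,8)); st("push")
go((.0005,-.01,.115),0,.1); go((.0005,-.01,.22),0,.2); ctrl.dwell(.3); st("end")
g=cv2.cvtColor(ctrl.get_image("scene"),cv2.COLOR_RGB2GRAY)
for k in range(4):
    p=proj("scene",R2W(r,(0,.213-.044*k,.122)))[0]; u,v=np.round(p).astype(int)
    m=np.clip(45-g[v-8:v+9,u-8:u+9].astype(float),0,None); Y,X=np.mgrid[-8:9,-8:9]
    print(k,np.round([u+(m*X).sum()/m.sum(),v+(m*Y).sum()/m.sum()],2))
E
```

```text
behind t 44.48 grasp [ 0.0011 -0.0002  0.1154] w 0.0001 F [ 0.6  0.2 -0.2]
False
True
push t 45.61 grasp [0.0004 0.0241 0.1148] w -0.0002 F [ 0.1 -1.6  0.5]
end t 47.08 grasp [-0.     -0.0099  0.2189] w 0.0001 F [ 0.5  0.2 -0.2]
0 [309.01 249.61]
1 [295.7  238.77]
2 [283.19 228.98]
3 [269.79 219.41]
```

Positions barely changed, so the row is closed and all four are upright. Handing in.

```bash
python3 -c "
from station import ctrl
print(ctrl.hand_in())"
```

```text
the job is handed in; nothing more can be done
None
```

I stood both tipped bottles back up in their order, slid the follower up to close the row against the end board (gaps within the roughly 1 mm I can measure), let go, and handed the job in at about 47 s; no verdict came back.

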